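Press a clay medallion through the guard window

TASK

Push the loose wooden sled straight into the tile press until its broad front block sits flush against the ends of both guide rails. Then reach down through the window of the yellow guard, without touching the guard, press the red lever pad all the way down to its stop, and finish while still holding it down. Only push the sled, never lift it, and leave the cup, the stamp and the pot where they stand.

Things in the scene. Friction and masses are not known exactly. Their poses are not given: they have to be found in the camera images.
- tile_press: Fixed bench press, green base plate 10 mm thick (x -240 to +100, y -82 to +82 mm). Origin on the table surface (z = 0); x points inward, from the open front to the back, z up. On the plate two steel guide rails, 14 mm high, 66 mm apart inside, 90 mm outside, run from x = -105 to +85 mm. A ram at x = +10 mm comes down with the lever.
- guard: Fixed yellow guard, its origin and axes those of the press. It spans x -75 to +85, y -75 to +75 mm; its flat top is at z = 132 mm, 4 mm thick. The window in the top is open from x = -60 to +30 and y = -48 to +48 mm, centred above the red pad. The front panel hangs down to z = 80 mm; the sled passes below it. Must not be touched.
- lever_pad (a point): Red ribbed pad on the front end of the steel lever, 42 x 62 x 12 mm (along x, along y, thick). This point is the centre of its top face, which with the lever up lies at press x = -15, y = 0, z = 116 mm, that is 16 mm below the guard's top. It goes down about 26 mm, tilting with the lever.
- lever (a joint): Lever hinge angle, rad: 0 = up (rest), 0.32 = down on its stop. The hinge is at press x = +65 mm, z = 104 mm, 80 mm behind the pad's centre. A spring pushes it up again: the pad needs about 4 N to start moving and about 8 N when fully down.
- sled: Loose wooden sled, 200 mm long, 0.3 kg, on the base plate. Origin: centre of underside; x along it, into the press. Dark front block 40 long, 92 wide, 45 mm high: flat push face at sled x = -100, shoulder at x = -60 mm that meets both rail ends when home (origin then at press x = -45 mm). The rest: tongue 60 wide, 18 high with a clay disc 10 mm high. Starts 35 to 75 mm too far out.
- glaze_cup_0: White glaze cup, 59 x 59 x 58 mm, loose, left of the press. Origin at the centre of its underside. Leave it alone.
- stamp_0: Wooden hand stamp, 26 x 26 x 52 mm, standing, loose, right of the sled. Origin at the centre of its underside. Leave it alone.
- pinch_pot: Brown clay pinch pot, 82 x 79 x 49 mm, loose, right of the press. Origin at the centre of its underside. Leave it alone.
Mind the look-alikes: they are no part of the job. Several things have the shape of the sled; the one meant has the colours described above.

How it is judged:
By the outcome, as a careful person would: the job done as asked, in the order asked, and still so for the second after the job is handed in, while the arm keeps its last pose, push and grip.
It also fails if it takes over 45 s, if anything falls off the work surface, if the arm or the gripper's body presses on something with over 40 N, if the wrist force passes 120 N, or if a joint passes its speed limit or range.

ROBOT

A 7-joint arm with a two-finger parallel gripper is mounted at the origin on a cart in front of the work surface, level with it; the furniture and walls round the work are solid. World frame = base frame: x ahead of the robot, y to its left, z up, the work surface at z = 0. Lengths are in m, angles in rad, forces in N, time in s.
With the tool pointing down it reaches from about 0.4 to 0.85 m from the base axis. Payload 4.5 kg.
Tool frame: the origin (TCP) lies at the very end of the fingers, on their centre line; the grasp point (between the pads) lies 19 mm behind it; z points along the fingers, y is the line along which they close (so a half turn about z gives the same grasp; the last joint's range is limited). The gripper opens to 88 mm and grips with 3 to 60 N. Pads are 18 mm wide; open, the fingers measure 123 mm over their backs; the gripper's body (75 mm by 187 mm) begins 45 mm behind the grasp point.
Start: joints at [0.034, 0.689, -0.195, 1.565, 0.157, 0.902, -0.215], TCP at [0.625, 0, 0.239] pointing down, gripper open.
Joint ranges: [-3.01, 3.01], [-0.46, 2.08], [-1.47, 1.51], [0.13, 2.56], [-1, 4.14], [0.04, 2.09], [-2.66, 2.66]. Speed limits (rad/s): [2.57, 2.57, 3.14, 3.14, 3.14, 3.14, 3.14].

INTERFACE

Orientations are given as a unit quaternion [w, x, y, z].
In Python, from plant import arm, optics, ticket gives the robot as it stands.
- The arm moves only by the tool carry_out, never from a script. Its argument "motion" is a list that holds one entry, the list of rows, each a list of 4 numbers: the shift along the tool's x, y, z in cm, then the turn about the tool's z in degrees. A call has 1 to 12 rows; each row shifts and turns the commanded pose from where the row before left it, along the tool's axes as they then stand; what a row does not reach is not made up. A row lasts 1/8 s, in which the tool goes at most 62.5 mm and 10.7 degrees, less where a joint would pass 70% of its speed; a pose out of reach is approached as far as the arm can. A call is refused whole if a number of a shift passes 6.25 or a number of a turn 10.7, either way. A call with a gripper value outside its range is refused whole. "jaw" is the closure, from -1 (fully open) to 1 (shut), set as the call begins (left out, the last holds). The fingers move at their own pace and stop on an object; "grip_force" is the grip in N (left out, the last holds). Time passes only in rows, so rows that do not move let the fingers close. It gives the time, the measured TCP pose, the force, the opening and the grip force at its end, in the units of the state.
- arm.observe(): the state, without advancing time (a new reading comes with each control period).
- optics.read_camera(name): name is "scene" or "side" or "wrist"; returns the picture (480x640x3 uint8, red, green, blue); there is no depth.
- optics.get_calibration(name): a dict with "fovy" (degrees; the focal length in pixels is half the picture's height over the tangent of half this angle, whatever the lens; pixels are square), "cx", "cy" (the principal point, pixels), "world_to_cam" (4x4, takes a point from world to camera coordinates); the wrist camera has in their place "mount" (4x4, takes a point from camera to tool coordinates, whose origin is the TCP and whose axes are the flange's). Camera axes: x right, y up, looking along -z (the intrinsics and any distortion apply to the point x, -y, -z); pixel columns grow to the right and rows downward; lengths in m; the calibration is good to about 2 mm. A picture is of the moment at which its call begins: read the wrist's pose just before it. get_calibration takes no time and is no camera call.
- ticket.hand_in(): hands the job in; it is judged then, once.
The state is a dict: "t": time; "qpos": joint angles; "joint_vel": joint speeds; "joint_efforts": joint torques, N m; "position": TCP position; "orientation": TCP orientation; "force": force on the tool from outside, world axes, zero at the start; "wrist_torque": the same for the moment, N m; "width": finger opening in m; "gripper_force": force on a finger pad.
Only numpy, scipy, OpenCV 4.12 (cv2) and the standard library are available. Lean on these libraries where they do the work, as an engineer would, in place of code of your own. Each camera call takes 0.05 s, during which the arm holds its last target. There are 200 camera calls.

## Working session

There is one attempt and no reset: what is moved stays moved. The work goes in short steps, Python scripts to look and compute and a tool call to move; the robot and the scene stay as the last step left them, time stands still between calls to the robot, and variables do not carry over. Pictures are saved under pics/ and viewed, at most 10 in all, crops included, and the job is handed in when it is done.

Besides the shell and the picture viewer there is one more tool, called after "Call:" by a JSON object that holds its "name" and its "arguments", one argument or row to a line. carry_out: Moves the arm, as the interface text tells. Its arguments: {"type":"object","properties":{"motion":{"type":"array","items":{"type":"array","items":{"type":"array","items":{"type":"number"}}}},"jaw":{"type":"number"},"grip_force":{"type":"number"}},"required":["motion"]}

```bash
mkdir -p pics; python3 - <<'E'
from plant import arm, optics
import cv2, numpy as np
s=arm.observe(); print(s)
for n in ("scene","side"):
    im=optics.read_camera(n); cv2.imwrite(f"pics/{n}0.png",im[:,:,::-1])
for n in ("scene","side","wrist"):print(n,optics.get_calibration(n))
E
```

```text
{'t': 0.0, 'qpos': array([ 0.03380951,  0.68995354, -0.19454601,  1.56634283,  0.15729757,
        0.90250798, -0.21509787]), 'joint_vel': array([-0.00022268, -0.00177951,  0.00070609,  0.00011828,  0.00014051,
        0.00146359, -0.00023225]), 'joint_efforts': array([ 3.38560185e-04, -5.27571630e+01, -1.26686912e+00, -1.53434461e+01,
       -5.26333472e-02,  6.56995355e-03,  1.65937727e-04]), 'position': array([ 6.24365824e-01, -3.84038640e-05,  2.37930168e-01]), 'orientation': array([-6.01043896e-04,  7.07071100e-01,  7.07141876e-01, -6.82076380e-04]), 'force': array([ 0.71958296, -0.21861674,  0.31125306]), 'wrist_torque': array([ 0.00668723, -0.01147339,  0.00768371]), 'gripper_force': 0.0, 'width': 0.08849571166342923}
scene {'fovy': 47.12761562171164, 'cx': 320.25612306734547, 'cy': 240.9968664522893, 'world_to_cam': array([[-0.52140069, -0.85330178, -0.00416978,  0.34576252],
       [ 0.56880501, -0.35119637,  0.7437217 , -0.44766699],
       [-0.63608346,  0.38540521,  0.66847636, -0.52311663],
       [ 0.        ,  0.        ,  0.        ,  1.        ]])}
side {'fovy': 56.07829446255901, 'cx': 318.0556506425211, 'cy': 236.37998185205026, 'world_to_cam': array([[-0.94967592, -0.312942  ,  0.013526  ,  0.60231161],
       [ 0.19488911, -0.55651572,  0.80765617, -0.22284075],
       [-0.24522211,  0.76964769,  0.58949856, -0.74996366],
       [ 0.        ,  0.        ,  0.        ,  1.        ]])}
wrist {'fovy': 66.67152293100021, 'cx': 318.2425115756897, 'cy': 246.05639753378853, 'mount': array([[ 5.51874671e-04,  9.55644829e-01,  2.94521063e-01,
         7.67015354e-02],
       [ 9.99999813e-01, -4.49989364e-04, -4.13704059e-04,
         3.43500798e-05],
       [-2.62822798e-04,  2.94521237e-01, -9.55644899e-01,
        -1.45589224e-01],
       [ 0.00000000e+00,  0.00000000e+00,  0.00000000e+00,
         1.00000000e+00]])}
```

View pics/scene0.png

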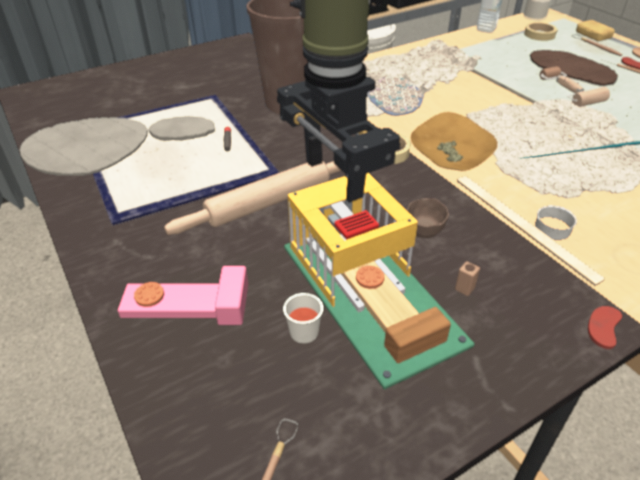

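View pics/side0.png

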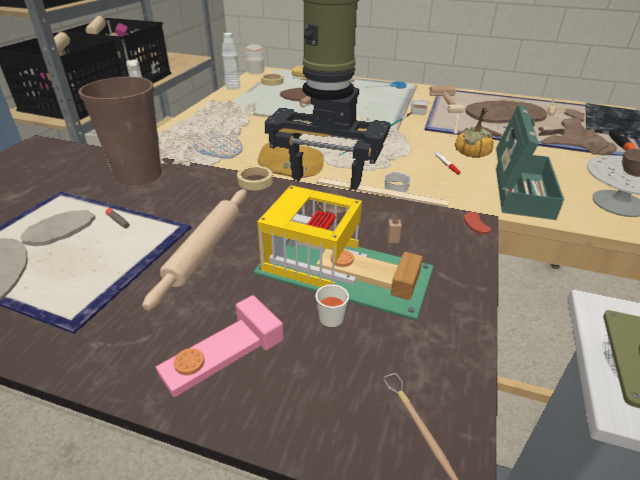

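The scene picture shows the pale wood sled with its dark block at about (415,335), on the green plate. The pink look-alike sled is at (180,300). The guard is at (350,220), the red pad at (357,224), the cup at (304,318), the stamp at (467,277) and the pot at (427,216). In the side picture the wood block is at (407,275) and the pink one at (220,345).

Candidates for the sled are the wood/dark-block sled (415,335) and the pink one (180,300). By the description I choose the wooden one, and check it in a close crop.

```bash
python3 - <<'E'
import cv2, numpy as np
a=cv2.imread("pics/scene0.png")[170:390,275:480]; b=cv2.imread("pics/side0.png")[180:320,250:440]
a=cv2.resize(a,None,fx=2.6,fy=2.6,interpolation=cv2.INTER_CUBIC)
cv2.imwrite("pics/cropA.png",a)
cv2.imwrite("pics/cropB.png",cv2.resize(b,None,fx=4,fy=4,interpolation=cv2.INTER_CUBIC))
E
```

```text
(no output)
```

View pics/cropA.png

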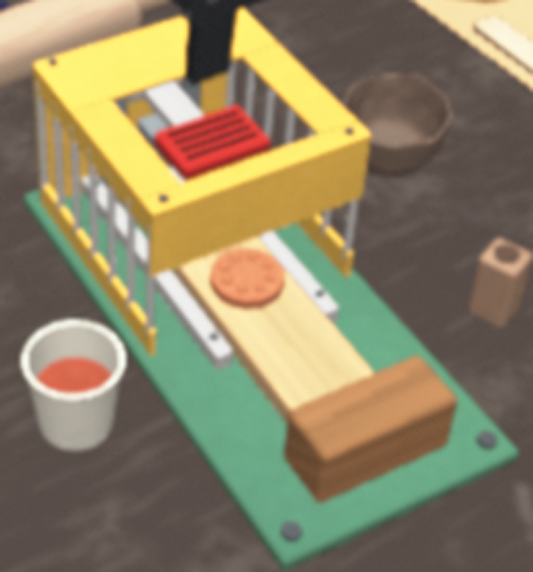

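View pics/cropB.png

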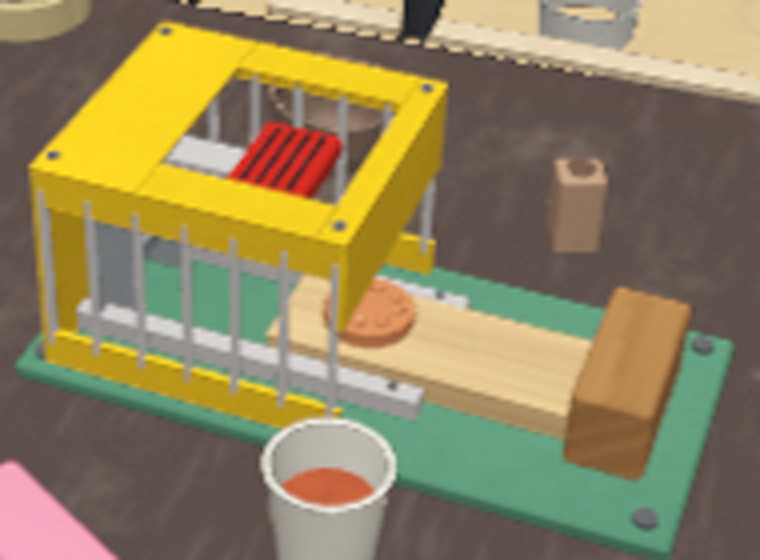

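The crops confirm the choice: pale tongue, clay disc and dark block at crop A (370,420), sitting on the green plate. I read corner pixels from the crops and fit planar poses to them.

```bash
cat > h.py <<'E'
import numpy as np
from scipy.optimize import least_squares
from plant import optics
C={n:optics.get_calibration(n) for n in("scene","side")}
def ray(n,u,v):
    c=C[n]; f=240/np.tan(np.radians(c["fovy"]/2)); M=c["world_to_cam"]; R=M[:3,:3]
    return -R.T@M[:3,3], R.T@np.array([(u-c["cx"])/f,-(v-c["cy"])/f,-1])
def hit(n,u,v,z):
    o,d=ray(n,u,v); return (o+d*(z-o[2])/d[2])[:2]
def fit(pts): # (view,u,v,z, local x, local y) mm
    W=np.array([hit(n,u,v,z) for n,u,v,z,_,_ in pts])*1000; L=np.array([p[4:] for p in pts])
    def r(p):
        c,s=np.cos(p[2]),np.sin(p[2]); return (L@np.array([[c,s],[-s,c]])+p[:2]-W)
    q=least_squares(lambda p:r(p).ravel(),[600,0,0]).x
    return q,r(q)
E
cat > m.py <<'E'
from h import *
A=lambda u,v,*r:("scene",275+u/2.6,170+v/2.6,*r)
B=lambda u,v,*r:("side",250+u/4,180+v/4,*r)
press=[A(152,213,.132,-75,75),A(370,133,.132,-75,-75),A(34,64,.132,85,75),A(284,555,.01,-240,82),A(518,450,.01,-240,-82),A(27,195,.01,100,82),
B(343,243,.132,-75,75),B(446,84,.132,-75,-75),B(33,170,.132,85,75),B(165,24,.132,85,-75),B(733,344,.01,-240,-82),B(668,548,.01,-240,82),B(18,365,.01,100,82)]
sled=[A(290,408,.055,-60,46),A(322,460,.055,-100,46),A(456,404,.055,-100,-46),A(420,358,.055,-60,-46),A(320,500,.01,-100,46),
B(620,290,.055,-60,-46),B(690,306,.055,-100,-46),B(642,476,.01,-100,46),B(565,458,.01,-60,46)]
np.set_printoptions(precision=1,suppress=True)
Q=[]
for g in(press,sled):
    q,r=fit(g);Q.append(q);print(q[:2],"yaw deg",np.degrees(q[2]));print(np.c_[r,[p[0]=="side" for p in g]].T)
c,s=np.cos(Q[0][2]),np.sin(Q[0][2]);print("sled in press",np.array([[c,s],[-s,c]])@(Q[1][:2]-Q[0][:2]),np.degrees(Q[1][2]-Q[0][2]))
E
python3 m.py
```

```text
[665.9 -63.1] yaw deg -3.691426039779247
[[-0.9 -1.2  2.  -5.5 -2.1  3.4 -2.  -0.5  3.   2.6 -0.6 -1.4  3.2]
 [-0.6 -1.2 -0.3  2.7 -2.4  1.8  1.9 -0.2 -1.3 -1.3 -2.9  2.8  0.9]
 [ 0.   0.   0.   0.   0.   0.   1.   1.   1.   1.   1.   1.   1. ]]
[547.  -58.6] yaw deg -5.630844274258823
[[ 1.5 -0.3 -0.8  2.1 -3.7  1.3 -3.3  0.4  2.8]
 [ 0.8 -1.9 -5.8 -4.6  4.4 -4.9 -2.3  9.   5.3]
 [ 0.   0.   0.   0.   0.   1.   1.   1.   1. ]]
sled in press [-118.9   -3.1] -1.9394182344795765
```

Call:
{"name": "carry_out", "arguments": {
  "motion": [
    [[0,0,-1,-9.6],[0,0,-1,-9.6],[0,0,-1,-9.6],[0,0,-1,-9.6],[0,0,-1,-9.6],[0,0,-1,-9.6],[0,0,-1,-9.6],[0,0,-1,-9.6],[0,0,0,-9.5],[0,0,0,0],[0,0,0,0]]
  ],
  "jaw": -0.14
}}

```text
t: 1.48
position: [0.6248, -0.0002, 0.3183]
orientation: [-0.0, 0.034, 0.999, -0.0]
force: [-0.2, 0.1, 0.3]
width: 0.0499
gripper_force: 0.0
```

```bash
python3 - <<'E'
from plant import arm, optics
import cv2,numpy as np
s=arm.observe(); np.savez("w0.npz",p=s["position"],q=s["orientation"])
im=optics.read_camera("wrist"); cv2.imwrite("pics/w0.png",im[:,:,::-1]); print(s["position"],s["orientation"],s["qpos"],s["width"])
E
```

```text
[ 6.24776522e-01 -1.53623161e-04  3.18312075e-01] [-4.00306884e-04  3.36835005e-02  9.99432466e-01 -9.02565455e-05] [ 0.26355205  0.66516551 -0.63679467  1.44582995  0.41058603  1.16630321
  1.06995874] 0.049931805403058346
```

View pics/w0.png

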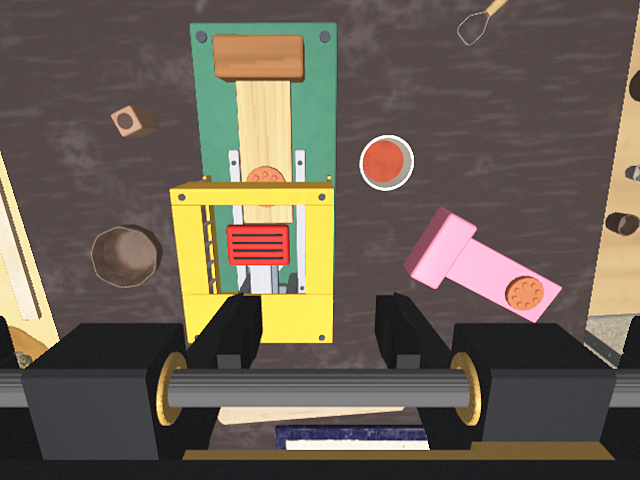

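The wrist view (top = front of the press) shows the plate's front corners at (190,24) and (337,24). The guard top's corners are at (171,190), (334,187), (188,343) and (333,343), the red pad is at (258,245), and the sled block's top front edge runs (213,35)–(303,35). The cup at (386,162), the stamp at (133,121) and the pot at (126,256) are all clear of the push path.

```bash
cat >> h.py <<'E'
from scipy.spatial.transform import Rotation as Ro
def wsetup(p,q):
    T=np.eye(4);T[:3,:3]=Ro.from_quat([q[1],q[2],q[3],q[0]]).as_matrix();T[:3,3]=p
    c=optics.get_calibration("wrist");C["wrist"]=dict(c,world_to_cam=np.linalg.inv(T@c["mount"]))
E
python3 - <<'E'
from h import *
import cv2
d=np.load("w0.npz");wsetup(d["p"],d["q"]);np.set_printoptions(precision=1,suppress=True)
w=lambda u,v,*r:("wrist",u,v,*r)
P=[w(190,24,.01,-240,-82),w(337,24,.01,-240,82),w(171,190,.132,-75,-75),w(334,187,.132,-75,75),w(188,343,.132,85,-75),w(333,343,.132,85,75)]
S=[w(213,35,.055,-100,-46),w(303,35,.055,-100,46),w(243,222,.028,100,-30),w(292,222,.028,100,30)]
Q=[]
for g in(P,S):
    q,r=fit(g);Q.append(q);print(q[:2],np.degrees(q[2]));print(r.T)
im=cv2.cvtColor(cv2.imread("pics/w0.png"),cv2.COLOR_BGR2HSV)
m=cv2.inRange(im,(0,200,150),(5,255,255))[215:275,220:300];v,u=np.nonzero(m)
red=hit("wrist",220+(u.min()+u.max())/2,215+(v.min()+v.max())/2,.116)*1000
c,s=np.cos(Q[0][2]),np.sin(Q[0][2]);R=np.array([[c,s],[-s,c]])
print("pad world",red,"press",R@(red-Q[0][:2]),"sled",R@(Q[1][:2]-Q[0][:2]),u.min()+220,u.max()+220,v.min()+215,v.max()+215)
E
```

```text
[668.  -62.3] -3.745668429990489
[[-1.8 -1.8 -0.5  2.1  1.1  0.8]
 [-1.5  1.4 -1.   0.7  0.4  0. ]]
[549.6 -55.7] -4.385430316610996
[[-1.9 -0.8  1.1  1.6]
 [-1.2  1.1  0.1  0. ]]
pad world [650.6 -62. ] press [-17.3  -0.8] sled [-118.6   -1.1] 227 288 226 264
```

Call:
{"name": "carry_out", "arguments": {
  "motion": [
    [[4.1,-1.2,0,0],[4.1,-1.2,0,0],[4.1,-1.2,0,0],[4.1,-1.2,0,0],[4.0,-1.3,0,0],[0,0,4,0],[0,0,4,0],[0,0,4,0],[0,0,4,0],[0,0,4,0],[0,0,0,0],[0,0,0,0]]
  ]
}}

```text
t: 3.02
position: [0.4182, -0.0474, 0.1197]
orientation: [0.001, 0.032, 0.999, -0.0]
force: [0.4, 0.4, 0.9]
width: 0.0503
gripper_force: 0.0
```

Call:
{"name": "carry_out", "arguments": {
  "motion": [
    [[0,0,3,0],[0,0,3,0],[0,0,2.9,0],[0,0,0,0],[0,0,0,0]]
  ]
}}

```text
t: 3.65
position: [0.4095, -0.0488, 0.0474]
orientation: [-0.014, 0.031, 0.999, -0.002]
force: [-0.1, 0.3, 1.0]
width: 0.0502
gripper_force: 0.0
```

```bash
python3 - <<'E'
from plant import arm, optics
import cv2,numpy as np
print(arm.observe())
a=optics.read_camera("scene")[170:420,275:505]; b=optics.read_camera("side")[170:340,250:450]
cv2.imwrite("pics/pre.png",np.hstack([cv2.resize(a,(460,500)),cv2.resize(b,(340,289)).repeat(1,0) if 0 else cv2.copyMakeBorder(cv2.resize(b,(340,289)),0,211,0,0,0)])[:,:,::-1])
E
```

```text
{'t': 3.65, 'qpos': array([ 0.09581202,  0.8494327 , -0.1469933 ,  2.2996206 ,  1.33442717,
        0.11552696,  0.17017138]), 'joint_vel': array([-0.00661187, -0.00036384,  0.01167128,  0.00382539,  0.01667161,
       -0.00052521, -0.02246197]), 'joint_efforts': array([ 3.11971607e-02, -4.33921802e+01, -2.18919469e-01,  2.14872938e-01,
        1.53126789e-02,  7.44608743e-02,  1.05885942e-03]), 'position': array([ 0.40945805, -0.04879887,  0.04737879]), 'orientation': array([-0.0144879 ,  0.03140071,  0.99940066, -0.00155179]), 'force': array([-0.10947881,  0.2647717 ,  1.04750805]), 'wrist_torque': array([ 0.07850635, -0.05633749, -0.02849325]), 'gripper_force': 0.0, 'width': 0.0502177835558046}
```

View pics/pre.png

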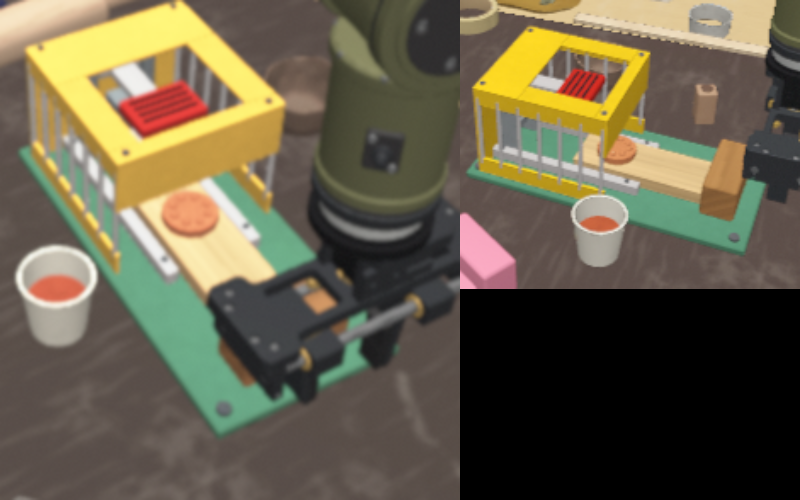

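The gripper is behind the block: the fingers hang over the plate's front in the scene half at about (300,370), and the block is still at (722,180) in the side half. The arm is near its inner reach limit at z=0.047, so I step forward a little and try going lower.

Call:
{"name": "carry_out", "arguments": {
  "motion": [
    [[-1.3,0,-0.5,0],[0,0,0.7,0],[0,0,0.7,0],[0,0,0.7,0],[0,0,0,0],[0,0,0,0]]
  ]
}}

```text
t: 4.5
position: [0.4211, -0.0498, 0.0303]
orientation: [-0.016, 0.031, 0.999, -0.002]
force: [0.1, 0.7, 0.0]
width: 0.0502
gripper_force: 0.0
```

```bash
python3 -c "
from plant import arm
s=arm.observe();print(s['qpos'],s['orientation'])"
```

```text
[ 0.07281956  0.88888871 -0.10781079  2.26709941  1.34766745  0.08941335
  0.16435457] [-0.01557764  0.03082753  0.99940089 -0.00220559]
```

Call:
{"name": "carry_out", "arguments": {
  "motion": [
    [[-0.7,0.15,-0.02,0],[-0.7,0,-0.02,0],[-0.7,0,-0.02,0],[-0.7,0,-0.02,0],[-0.7,0,-0.02,0],[-0.7,0,-0.02,0],[-0.7,0,-0.02,0],[0,0,0,0]]
  ]
}}

```text
t: 5.5
position: [0.4712, -0.0512, 0.0296]
orientation: [-0.015, 0.031, 0.999, -0.002]
force: [-0.0, -0.3, 0.5]
width: 0.0503
gripper_force: 0.0
```

Call:
{"name": "carry_out", "arguments": {
  "motion": [
    [[-0.6,0,-0.02,0],[-0.6,0,-0.02,0],[-0.6,0,-0.02,0],[-0.6,0,-0.02,0],[-0.6,0,-0.02,0],[-0.3,0,-0.01,0]]
  ]
}}

```text
t: 6.25
position: [0.5034, -0.0533, 0.0296]
orientation: [-0.016, 0.031, 0.999, -0.002]
force: [-1.8, -0.1, -0.1]
width: 0.0502
gripper_force: 0.9
```

```bash
python3 - <<'E'
from plant import arm, optics
import cv2,numpy as np
print(arm.observe()['force'])
a=optics.read_camera("scene")[190:370,300:490]; b=optics.read_camera("side")[200:340,260:440]
cv2.imwrite("pics/push.png",np.hstack([cv2.resize(a,(400,379)),cv2.copyMakeBorder(cv2.resize(b,(400,311)),0,68,0,0,0)])[:,:,::-1])
E
```

```text
[-1.76892584 -0.06267157 -0.06803971]
```

View pics/push.png

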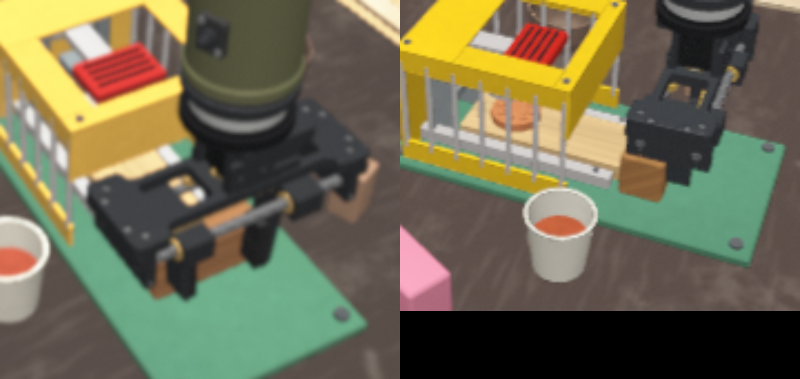

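Both fingers are on the push face (scene half (180,265) and (258,225)), and the shoulder at (620,175) in the side half is about 1 cm short of the rail end. I continue slowly until the force rises.

Call:
{"name": "carry_out", "arguments": {
  "motion": [
    [[-0.3,0,-0.01,0],[-0.2,0,0,0],[-0.15,0,0,0],[-0.1,0,0,0]]
  ]
}}

```text
t: 6.85
position: [0.5089, -0.0537, 0.0295]
orientation: [-0.017, 0.031, 0.999, -0.002]
force: [-6.9, 1.7, 5.5]
width: 0.0503
gripper_force: 3.3
```

Call:
{"name": "carry_out", "arguments": {
  "motion": [
    [[-0.15,0,0,0],[-0.15,0,0,0],[-0.1,0,0,0],[0,0,0,0]]
  ]
}}

```text
t: 7.35
position: [0.5089, -0.0538, 0.0293]
orientation: [-0.02, 0.03, 0.999, -0.003]
force: [-12.8, 1.3, 9.8]
width: 0.0501
gripper_force: 6.6
```

It has hit a hard stop: the position is unchanged and the force is rising. I back off and verify.

Call:
{"name": "carry_out", "arguments": {
  "motion": [
    [[0.5,0,0,0],[1,0,0,0],[2,0,0,0],[2,0,0,0],[1,0,-4,0],[0,0,-4,0],[0,0,-5,0],[0,0,-5,0],[0,0,-3,0],[0,0,0,0]]
  ],
  "jaw": 1
}}

```text
t: 8.6
position: [0.4582, -0.0491, 0.2433]
orientation: [-0.013, 0.031, 0.999, -0.002]
force: [0.7, -0.3, -1.3]
width: 0.0007
gripper_force: 0.0
```

```bash
python3 - <<'E'
from plant import arm, optics
import cv2,numpy as np
s=arm.observe();print(s['position'],s['orientation'],s['width'],s['qpos'],s['force'])
np.savez("w1.npz",p=s["position"],q=s["orientation"])
w=optics.read_camera("wrist");cv2.imwrite("pics/w1.png",w[:,:,::-1])
a=optics.read_camera("scene");b=optics.read_camera("side");cv2.imwrite("pics/s1.png",a[:,:,::-1]);cv2.imwrite("pics/d1.png",b[:,:,::-1])
o=np.zeros((600,800,3),np.uint8)
o[:300,:400]=cv2.resize(w,(400,300));o[:300,400:]=cv2.resize(a[190:370,280:520],(400,300),interpolation=2)
o[300:,200:600]=cv2.resize(b[215:320,280:420],(400,300),interpolation=2)
cv2.imwrite("pics/home.png",o[:,:,::-1])
E
```

```text
[ 0.45818443 -0.04910087  0.24331986] [-0.01266192  0.03109172  0.99943373 -0.00228205] 0.0007103295299691432 [ 0.51455779  0.57873532 -0.80143646  1.99658832  0.55989387  0.82906897
  0.89882532] [ 0.65251508 -0.30494027 -1.30983652]
```

View pics/home.png

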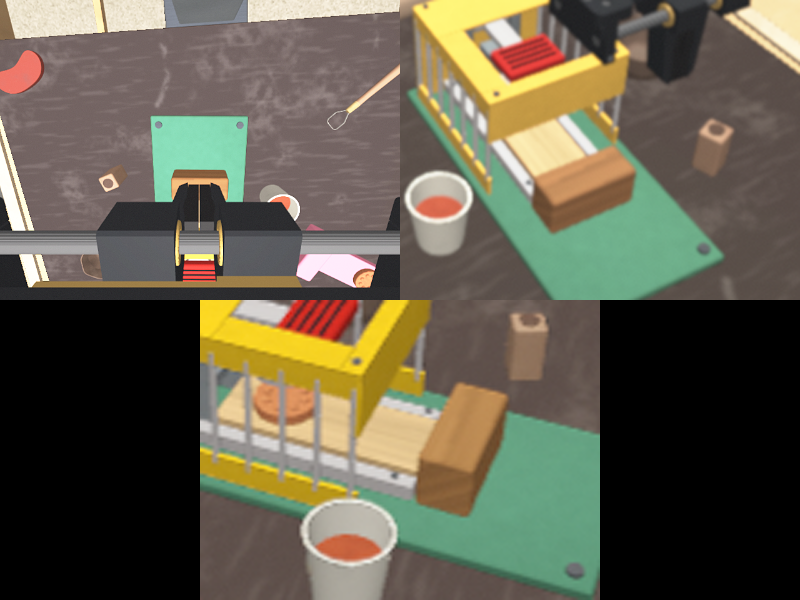

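The composite shows the block shoulder against the rail ends: scene part at (535,195), side part at (420,480). The cup, stamp and pot have not moved. Next I check squareness numerically, from the front-top edge in the wrist picture.

```bash
python3 - <<'E'
from h import *
import cv2
d=np.load("w1.npz");wsetup(d["p"],d["q"]);np.set_printoptions(precision=1,suppress=True)
im=cv2.cvtColor(cv2.imread("pics/w1.png"),cv2.COLOR_BGR2HSV)
yaw=np.radians(-3.72);c,s=np.cos(yaw),np.sin(yaw);R=np.array([[c,s],[-s,c]])
g=cv2.inRange(im,(60,60,60),(95,255,255));b=cv2.inRange(im,(5,90,60),(20,255,255))
E=[];F=[]
for u in range(278,365,6):
    col=b[200:320,u]; v=200+np.argmax(np.convolve(col>0,np.ones(5),'valid')==5); E.append(R@(hit("wrist",u,v,.055)*1000-[667,-62.7]))
    v=np.argmax(g[:,u]>0); F.append(R@(hit("wrist",u,v,.01)*1000-[667,-62.7]))
E=np.array(E);F=np.array(F)
print(E.T);print(F.T);
for X in(E,F):print(np.degrees(np.polyfit(X[:,1],X[:,0],1)[0]),np.median(X[:,0]))
p=d["p"][:2]*1000;print("tcp press",R@(p-[667,-62.7]))
E
```

```text
[[-158.7 -160.8 -160.8 -160.9 -160.9 -160.9 -160.9 -161.  -161.  -161.
  -161.1 -161.1 -161.1 -161.1 -153.9]
 [ -39.6  -33.6  -27.8  -21.9  -16.1  -10.2   -4.4    1.5    7.4   13.2
    19.1   24.9   30.8   36.6   42.7]]
[[-240.1 -240.1 -240.2 -240.2 -240.2 -240.2 -240.2 -240.3 -240.3 -240.3
  -240.3 -240.4 -240.4 -240.4 -240.4]
 [ -42.4  -36.1  -29.9  -23.7  -17.5  -11.3   -5.1    1.1    7.4   13.6
    19.8   26.    32.2   38.4   44.6]]
0.9986575365594484 -160.94691798553936
-0.2190110292255326 -240.2720909187943
tcp press [-209.3    0. ]
```

The first brown row is the foot of the front face (z=0.01). Its ray gives press x ≈ -144 mm, parallel to the plate edge within 0.3°, so the sled is home and square. Next I go over the pad with the jaws closed.

Call:
{"name": "carry_out", "arguments": {
  "motion": [
    [[-4,0,0,0],[-4,0,0,0],[-4,0,0,0],[-4,0,0,0],[-3.6,0,0,0],[0,0,2,0],[0,0,2,0],[0,0,2,0],[0,0,0,0],[0,0,0,0]]
  ]
}}

```text
t: 10.0
position: [0.6499, -0.0614, 0.1755]
orientation: [-0.016, 0.031, 0.999, -0.002]
force: [0.8, 0.1, -0.3]
width: 0.0004
gripper_force: 0.0
```

```bash
python3 - <<'E'
from plant import arm, optics
import cv2,numpy as np
s=arm.observe();print(s['position'],s['orientation'],s['force'])
yaw=np.radians(-3.72);c,d=np.cos(yaw),np.sin(yaw);print(np.array([[c,d],[-d,c]])@(s['position'][:2]*1000-[667,-62.7]))
a=optics.read_camera("scene")[120:300,260:480];b=optics.read_camera("side")[120:300,240:440]
cv2.imwrite("pics/over.png",np.hstack([cv2.resize(a,(400,327),interpolation=2),cv2.resize(b,(363,327),interpolation=2)])[:,:,::-1])
E
```

```text
[ 0.64991509 -0.06141352  0.17553481] [-0.01569453  0.03067551  0.99940392 -0.00211953] [ 0.76138164  0.05709572 -0.28710967]
[-17.13238432   0.17529199]
```

View pics/over.png

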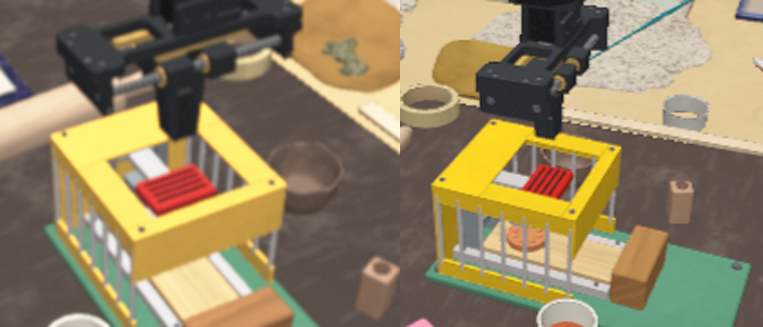

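The closed fingers are centred over the window and pad: scene half tip (180,130) above pad (175,188), side half tip (547,130) above pad (548,182). The sled is still home. I descend to just above the pad.

Call:
{"name": "carry_out", "arguments": {
  "motion": [
    [[-0.2,0,1.5,0],[-0.1,0,1.5,0],[-0.1,0,1.5,0],[0,0,0.8,0],[0,0,0,0]]
  ]
}}

```text
t: 10.72
position: [0.6515, -0.062, 0.121]
orientation: [-0.017, 0.031, 0.999, -0.002]
force: [-0.0, 0.4, 0.2]
width: 0.0005
gripper_force: 0.0
```

Call:
{"name": "carry_out", "arguments": {
  "motion": [
    [[0,0,0.4,0],[0,0,0.4,0],[0,0,0.4,0],[0,0,0.4,0],[0,0,0,0]]
  ]
}}

```text
t: 11.35
position: [0.6514, -0.0618, 0.106]
orientation: [-0.016, 0.031, 0.999, -0.002]
force: [-1.6, -0.6, 4.8]
width: 0.0004
gripper_force: 2.4
```

Call:
{"name": "carry_out", "arguments": {
  "motion": [
    [[0,0,0.3,0],[0,0,0.3,0],[0,0,0.3,0],[0,0,0.3,0],[0,0,0,0]]
  ]
}}

```text
t: 11.98
position: [0.652, -0.0618, 0.0947]
orientation: [-0.015, 0.031, 0.999, -0.002]
force: [-0.9, 1.8, 7.0]
width: 0.0003
gripper_force: 3.3
```

Call:
{"name": "carry_out", "arguments": {
  "motion": [
    [[0,0,0.2,0],[0,0,0.2,0],[0,0,0.2,0],[0,0,0,0],[0,0,0,0]]
  ]
}}

```text
t: 12.6
position: [0.6524, -0.0618, 0.0926]
orientation: [-0.014, 0.031, 0.999, -0.003]
force: [-7.1, -0.9, 27.9]
width: 0.0007
gripper_force: 14.2
```

Call:
{"name": "carry_out", "arguments": {
  "motion": [
    [[0,0,-0.1,0],[0,0,0,0],[0,0,0,0],[0,0,0,0]]
  ]
}}

```text
t: 13.1
position: [0.6523, -0.0618, 0.0928]
orientation: [-0.014, 0.031, 0.999, -0.002]
force: [-6.9, -0.8, 24.0]
width: 0.0003
gripper_force: 11.8
```

```bash
python3 - <<'E'
from plant import arm, optics
import cv2,numpy as np
s=arm.observe();print(s['position'],s['force'])
a=optics.read_camera("scene")[140:350,260:480];b=optics.read_camera("side")[150:340,240:440]
cv2.imwrite("pics/down.png",np.hstack([cv2.resize(a,(400,382),interpolation=2),cv2.resize(b,(400,382),interpolation=2)])[:,:,::-1])
E
```

```text
[ 0.65234179 -0.06177569  0.0927887 ] [-6.93472153 -0.77517492 24.0279523 ]
```

View pics/down.png

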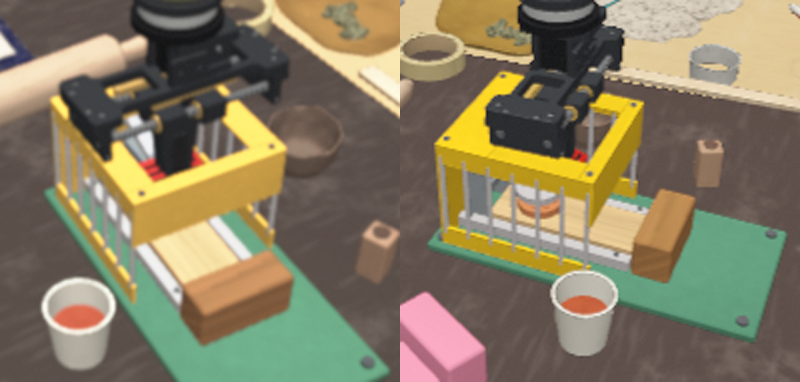

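The fingers hold the pad down through the window (scene half (175,165)). The ram is on the clay disc (side half (540,200)), the sled is flush, the bystanders are where they stood, and the gripper body is above the guard. I hand in.

```bash
python3 -c "
from plant import ticket
print(ticket.hand_in())"
```

```text
the job is handed in; nothing more can be done
None
```

I pushed the sled home against the rail ends and handed in at about 13 s with the lever pad held on its stop at about 24 N. The final pictures show the gripper clear of the guard and the cup, stamp and pot unmoved.

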